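# Carry the old bracket's angle to the new brace with a bevel gauge

### The arm

A 6-joint arm with a two-finger parallel gripper is mounted at the origin on the work surface. World frame = base frame: x ahead of the robot, y to its left, z up, the work surface at z = 0. Lengths are in mm, angles in rad, forces in N, time in s.
With the tool pointing down it reaches from about 325 to 850 mm from the base axis. Payload 15.5 kg.
Tool frame: the origin (TCP) lies on the centre line of the jaws, within the pads' length; the fingertips stand 8 mm ahead of it and the grasp point (between the pads) lies 11 mm behind it; z points along the fingers, y is the line along which they close (so a half turn about z gives the same grasp; the last joint's range is limited). The gripper opens to 91 mm and grips with 3 to 60 N. Pads are 32 mm wide; open, the fingers measure 118 mm over their backs; the gripper's body (76 mm by 178 mm) begins 60 mm behind the grasp point.
Start: joints at [1.155, 0.494, 1.345, -0, 1.302, -0.096], TCP at [197.074, 593.117, 221.915] pointing down, gripper open.
Joint ranges: [-2.91, 2.91], [-0.82, 2.16], [0.22, 2.67], [-1.22, 4.37], [0.12, 2.79], [-3.08, 3.08]. Speed limits (rad/s): [1.89, 1.89, 2.57, 3.01, 3.01, 3.01].

### API

Orientations are given as a 3x3 rotation matrix whose columns are the frame's x, y, z axes.
In Python, from cell import env, kinematics, optics gives the robot as it stands. Calls block until the motion is done:
- env.move_pose(position, orientation): joint-space move of the TCP to a pose.
- env.move_straight(position, attitude=None, speed=150, stop_force=None): straight line of the TCP; attitude=None keeps the orientation; speed is the mean speed in mm/s. With stop_force (N) it stops when the force on the tool has changed by that much, and returns True; else False.
- env.move_joints(angles): joint-space move.
- env.grip(opening, newtons=None): opening from 0.0 (shut) to 1.0 (fully open); newtons is the grip in N (None keeps the last); returns when the fingers have stopped.
- env.pause(seconds).
- kinematics.solve_ik(position, orientation): joint angles nearest the present ones, or None.
- optics.read_camera(name): name is "scene" or "top" or "wrist"; returns (picture, depth): 384x512x3 uint8, red, green, blue; 384x512 float32, mm along the optical axis (not along the pixel's ray), 0 where there is no reading.
- optics.calibration(name): a dict with "intrinsics" (3x3 intrinsics, pixels), "k1" (the pictures are not rectified: a ray, as slopes to the right and down, at radius r is drawn at 1 + k1 r^2 times it, then the intrinsics apply), "rvec" (rotation vector, rad) and "tvec" (3), from world to camera coordinates, as OpenCV has them; the wrist camera has in their place "mount" (4x4, takes a point from camera to tool coordinates, whose origin is the TCP and whose axes are the flange's). Camera axes: x right, y down, z forward; pixel columns grow to the right and rows downward; lengths in mm; the calibration is good to about 2 mm. A picture is of the moment at which its call begins: read the wrist's pose just before it. calibration takes no time and is no camera call.
A pose or a line that the arm cannot do raises env.MotionError and nothing moves.
- env.job_done(): hands the job in; it is judged then, once.
Readings, each from a call of its own:
- env.current_time_s(): time.
- env.current_qpos(): joint angles.
- env.current_qd(): joint speeds.
- env.current_joint_efforts(): joint torques, N m.
- env.current_tcp_pos(): TCP position.
- env.current_eef_rot(): TCP orientation.
- env.current_wrist_force(): force on the tool from outside, world axes, zero at the start.
- env.current_moment(): the same for the moment, N m.
- env.current_opening(): opening from 0.0 (shut) to 1.0 (fully open).
- env.current_gripper_force(): force on a finger pad.
Only numpy, scipy, OpenCV 4.12 (cv2) and the standard library are available. Lean on these libraries where they do the work, as an engineer would, in place of code of your own. Each camera call takes 0.05 s, during which the arm holds its last target. There are 200 camera calls.

### The job

Copy the angle of the old bracket's arm to the loose new brace. Swing the gauge's blade and slide its carriage so that the blade lies flush along the left edge of the old arm, push the lock lever fully down while it lies there, then slide the locked gauge left along its track to the end stop. With the gauge there, gently push the loose brace flush against the left edge of the blade, roughly midway along it, and leave the other things on the table where they are (left is as seen from the robot).

Things in the scene. Friction and masses are not known exactly. Their poses are not given: they have to be found in the camera images.
- board: Fixed plywood repair board, 270 x 600 mm, top 18 mm above the table; origin on its underside. x points away from the robot, y (left) runs along the aluminium track, z up. The track (24 mm wide, 8 mm high) runs along y at x = -95 mm, from a low cap at its right end (9 mm high) to the left end stop (dark block 30 mm high). A cardboard tape roll (68 mm across, 45 mm high) stands at the board's left corner nearest the robot.
- old_arm (a joint): Angle (rad) of the old bracket's arm: 0 is square to the track, pointing along board x; positive leans left. 0.10 to 0.50 in practice. Seized: it cannot be moved.
- old_arm_mid (a point): Middle of the old bracket's dark steel arm, at half its height. The arm is 150 mm long, 24 mm wide, its top 22 mm above the board; x runs along it away from the track, y to its left edge, z up. Its pivot is 75 mm back along x, 65 mm beyond the track's centre line.
- carriage (a joint): Travel of the bevel gauge's carriage along the track (m), positive to the left (board y). 0.075 is hard against the left stop, -0.205 is the right end. It slides stiffly (about 6 N) and stays where it is left.
- carriage_block (a point): Centre of the aluminium carriage block of the bevel gauge, which rides on the track; 40 mm (x) by 90 mm (y), 24 mm high, with a cheek plate flush with each end (70 mm long in x, centred 15 mm further from the robot) rising to 57 mm above the board; this point is 17 mm above the board. Axes as the board's. The blade's pivot is 40 mm from here along x. To move the gauge push its end.
- blade (a joint): Angle (rad) of the gauge's blade to the carriage: 0 square to the track, positive leans left, the same scale as old_arm. A tight friction hinge: it turns under about 0.65 N m (7 N pushed halfway along, 4 N at the tip) and stays where left. The lever adds little: even locked it slips under more than that, so press the brace on with no more than about 4 N. A dark disc 60 mm across lies over its pivot, 25 to 34 mm above the board.
- blade_mid (a point): Point on the gauge's bright steel blade, 95 mm from its pivot, at mid width and half its height. The blade is a straight bar 165 mm long from the pivot, 24 mm wide, its top 22 mm above the board; x runs along it away from the pivot, y to its left edge.
- lock (a joint): Lock lever of the gauge (rad): 0 raised 52 degrees, 0.9 fully down (level) and locked. It stays where it is left.
- lock_tip (a point): A point on the black lock lever, 70 mm from its hinge, near its end (75 mm). The lever is 20 mm wide, 10 mm thick; its hinge is right above the blade's pivot, 48 mm above the board, and the lever slopes up from there towards the robot (board -x). Level, its upper face is 54 mm above the board. Press it down from above, 35 mm or so from the hinge (about 5 N, until it stops).
- brace_mid (a point): Centre of the loose new brace at half height: a plain steel bar 160 mm long (x), 28 mm wide (y), 20 mm high, a hollow bar of 0.15 to 0.3 kg, lying on the board left of the gauge. Flush against the blade its centre is 26 mm left of the blade's centre line.
- brace: The same loose brace; origin at the centre of its underside.
- tape_roll: Cardboard roll, 68 mm across, 45 mm high, standing on the board's near left corner; a bystander, to be left alone. Origin under it.
- hammer: Hammer lying to the left; a bystander, to be left alone. Origin under it.
- screwdriver: Screwdriver lying near right; a bystander, to be left alone. Origin under it.
- mug: White mug, 80 mm across, 90 mm high, on the right; a bystander, to be left alone. Origin under it.
- paint_can: Paint can, 100 mm across, 110 mm high, on the left; a bystander, to be left alone. Origin under it.
Things that resemble listed ones, but are neither listed nor needed, are in the scene too. There is more than one size of the brace; the job needs the largest.

How it is judged (in metres and radians):
On the way, in this order (a step that is already met when the one before it is completed fails the run):
1. the unlocked blade lies flush along the left edge of the old arm (angle between the x axis of blade_mid and the x axis of old_arm_mid, either way round below 0.035 rad and y of blade_mid in the frame of old_arm_mid between 0.02 and 0.0275 m and value of joint lock below 0.4 rad), for 0.2 s.
2. the lever is fully down with the blade still flush on the old arm (angle between the x axis of blade_mid and the x axis of old_arm_mid, either way round below 0.035 rad and y of blade_mid in the frame of old_arm_mid between 0.02 and 0.0275 m and value of joint lock above 0.78 rad), for 0.2 s.
3. the locked gauge is at the left stop, still at the old arm's angle (angle between the x axis of blade_mid and the x axis of old_arm_mid, either way round below 0.045 rad and value of joint lock above 0.78 rad and value of joint carriage above 0.063 m), for 0.1 s.
4. the brace lies flush along the blade's left edge (all of step 3 and angle between the x axis of brace_mid and the x axis of blade_mid, either way round below 0.04 rad and y of brace_mid in the frame of blade_mid between 0.022 and 0.0295 m and x of brace_mid in the frame of blade_mid between -0.06 and 0.06 m and angle between brace_mid's own z axis and vertical below 0.05 rad), for 0.2 s.
At the end, for the whole second after the job is handed in: Lever within 0.12 rad of fully down, gauge within 12 mm of the left stop, blade within 2.5 degrees of the old arm's angle; brace flat and at rest against the blade's left edge (gap under 3.5 mm, within 2.3 degrees; 3.4 of the old arm), its middle within 60 mm of the blade's midpoint (all of step 4 and angle between the x axis of brace_mid and the x axis of old_arm_mid, either way round below 0.06 rad and linear speed of brace below 0.01 m/s); the robot touches nothing.
It fails at once if a bystander (tape roll, hammer, screwdriver, mug, paint can) is moved more than 30 mm (distance of any of tape_roll, hammer, screwdriver, mug, paint_can from where it was at the start of the episode above 0.03 m).
It also fails if it takes over 72 s, if anything falls off the work surface, if the arm or the gripper's body presses on something with over 40 N, if the wrist force passes 120 N, or if a joint passes its speed limit or range.

## Working session

There is one attempt and no reset: what is moved stays moved. The work goes in short steps, each a Python script; the robot and the scene stay as the last script left them, time stands still between calls to the robot, and variables do not carry over. Pictures are saved under pics/ and viewed, at most 10 in all, crops included, and the job is handed in when it is done.

```bash
ls; mkdir -p pics; cat > h.py <<'E'
import numpy as np, cv2
from cell import env, kinematics, optics
def save(n,f):
    p,d=optics.read_camera(n); cv2.imwrite(f,cv2.cvtColor(p,cv2.COLOR_RGB2BGR)); np.save(f.replace('.png','.npy'),d); return p,d
def cam(n):
    c=optics.calibration(n); K=np.array(c['intrinsics'],float)
    if 'rvec' in c:
        R=cv2.Rodrigues(np.array(c['rvec'],float))[0]; t=np.array(c['tvec'],float).ravel()
        return K,c['k1'],R.T,-R.T@t
    M=np.array(c['mount']); Rt=np.array(env.current_eef_rot()).reshape(3,3); p=np.array(env.current_tcp_pos())
    return K,c['k1'],Rt@M[:3,:3],Rt@M[:3,3]+p
def rays(C,uv):
    K,k1,R,o=C; uv=np.atleast_2d(np.array(uv,float))
    q=np.c_[(uv[:,0]-K[0,2])/K[0,0],(uv[:,1]-K[1,2])/K[1,1]]; s=q.copy()
    for _ in range(20): s=q/(1+k1*(s**2).sum(1,keepdims=True))
    return np.c_[s,np.ones(len(s))]@R.T,o
def onplane(C,uv,z):
    d,o=rays(C,uv); return o+d*((z-o[2])/d[:,2])[:,None]
def cloud(C,depth):
    v,u=np.mgrid[:384,:512]; d,o=rays(C,np.c_[u.ravel(),v.ravel()])
    return (o+d*depth.reshape(-1,1)).reshape(384,512,3)
E
python3 - <<'E'
from h import *
for n in ('top','scene'):
    p,d=save(n,f'pics/{n}0.png'); C=cam(n); print(n,C[0][0,0],C[1],C[3],C[2][:,2])
print(env.current_time_s())
E
```

```text
pics
top 368.66440012115476 -0.051014865893223384 [4.57955414e+02 3.12131388e-01 1.27790068e+03] [ 0.08696479 -0.01843861 -0.99604073]
scene 430.7084688265421 -0.09144230220966852 [1158.25838183  473.93813799 1021.68097453] [-0.49316304 -0.41051523 -0.76698596]
0.1
```

View pics/top0.png

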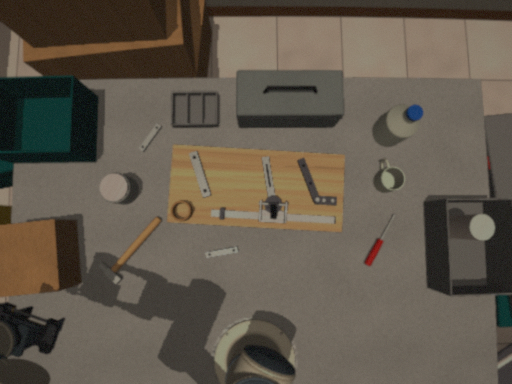

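View pics/scene0.png

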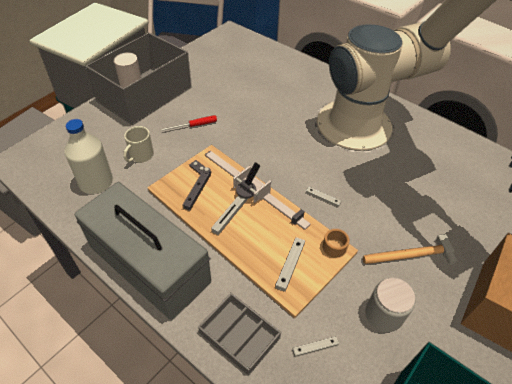

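The top view shows the board at about (170–345, 147–230), with up being +x and left +y. The candidates are:
- **Brace:** bars at (200,174), large and on the board; (150,137), small; (222,252), small. I choose (200,174), the largest, left of the gauge.
- **Blade vs arm:** bright blade at (268,180), dark old arm at (309,180).

I'll check these in a close crop and measure the board.

```bash
python3 - <<'E'
from h import *
p=cv2.imread('pics/top0.png'); d=np.load('pics/top0.npy'); C=cam('top')
cv2.imwrite('pics/crop1.png',cv2.resize(p[120:260,160:352],None,fx=4,fy=4,interpolation=cv2.INTER_CUBIC))
h=cv2.cvtColor(p,cv2.COLOR_BGR2HSV)
m=cv2.inRange(h,(8,90,90),(25,255,255)); m[:,:165]=0;m[:140]=0;m[240:]=0;m[:,350:]=0
m=cv2.morphologyEx(m,cv2.MORPH_CLOSE,np.ones((5,5)))
c=max(cv2.findContours(m,0,2)[0],key=cv2.contourArea)
c=cv2.convexHull(c)
w=onplane(C,c.reshape(-1,2),18)[:,:2].astype(np.float32)
r=cv2.minAreaRect(w); print('board',r); print(cv2.boxPoints(r))
for n,u in dict(brace=[(200,174)],blade=[(265,158),(272,195)],arm=[(301,161),(316,200)],block=[(273,212)]).items(): print(n,onplane(C,u,40).round(0).tolist())
c=optics.calibration('wrist'); print(c)
E
```

```text
board ((581.4412231445312, -12.626434326171875), (598.8115234375, 269.518310546875), 86.14295959472656)
[[ 426.8471  -302.28915]
 [ 695.75494 -320.4189 ]
 [ 736.03534  277.0363 ]
 [ 467.1275   295.16605]]
brace [[627.0, 178.0, 40.0]]
blade [[680.0, -42.0, 40.0], [554.0, -64.0, 40.0]]
arm [[669.0, -165.0, 40.0], [535.0, -213.0, 40.0]]
block [[496.0, -67.0, 40.0]]
{'intrinsics': array([[329.9854152 ,   0.        , 258.31147927],
       [  0.        , 329.9854152 , 196.5050729 ],
       [  0.        ,   0.        ,   1.        ]]), 'k1': -0.009092735727090472, 'mount': array([[ 1.55402986e-04, -9.70688769e-01, -2.40339946e-01,
         6.75092290e+01],
       [ 9.99999861e-01,  2.95558507e-05,  5.27225847e-04,
        -8.11977595e-01],
       [-5.04668757e-04, -2.40339994e-01,  9.70688638e-01,
        -1.63387802e+02],
       [ 0.00000000e+00,  0.00000000e+00,  0.00000000e+00,
         1.00000000e+00]])}
```

View pics/crop1.png

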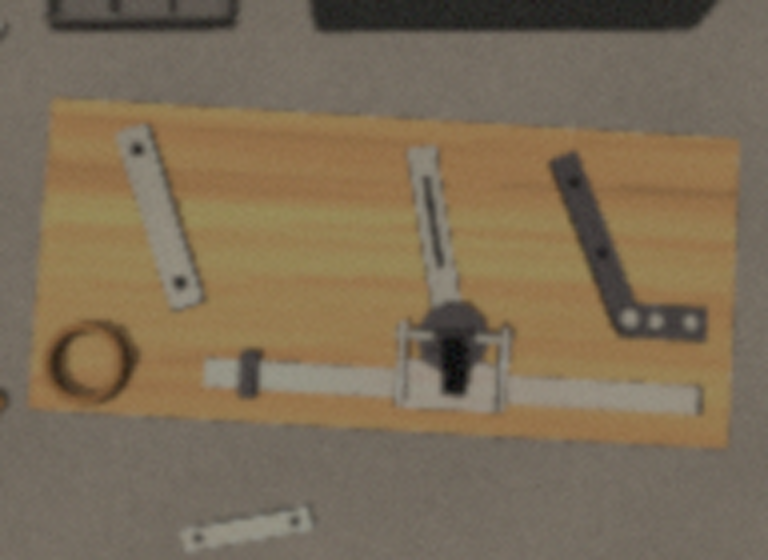

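The crop confirms the choice: large two-hole brace at crop (160,215), blade from (422,148) to (443,300), dark old arm from (563,155) to (620,325), cheeks at x≈401 and 506. The blade leans less than the arm, by roughly 0.18 rad. Pushing the carriage right will therefore touch the arm near its tip first and rotate the blade flush.

```bash
cat >> h.py <<'E'
bc=np.array([581.4,-12.6]); psi=-0.0673
bx=np.array([np.cos(psi),np.sin(psi)]); by=np.array([-np.sin(psi),np.cos(psi)])
def W(x,y,z): return np.r_[bc+x*bx+y*by,18+z]          # board -> world, z above board top
def B(p): q=np.atleast_2d(p)[:,:2]-bc; return np.c_[q@bx,q@by]
def rot(a,s=1):  # tool down, tool y along board direction at angle a from board x (left +)
    y=s*(np.cos(a)*np.r_[bx,0]+np.sin(a)*np.r_[by,0]); z=np.array([0,0,-1.]); return np.c_[np.cross(y,z),y,z]
E
python3 - <<'E'
from h import *
C=cam('top')
ck=B(onplane(C,[(160+401/4,120+365/4),(160+506/4,120+370/4)],75)); print('cheeks',ck)
print('stop',B(onplane(C,[(160+250/4,120+372/4)],46)),'block',B(onplane(C,[(160+452/4,120+385/4)],47)))
a=B(onplane(C,[(160+565/4,120+160/4),(160+618/4,120+322/4)],40)); print('arm',a,np.arctan2(*(a[0]-a[1])[::-1]))
a=B(onplane(C,[(160+422/4,120+150/4),(160+443/4,120+298/4)],40)); print('blade',a,np.arctan2(*(a[0]-a[1])[::-1]))
yl=ck[0,1]+16+15
print(env.current_eef_rot())
env.grip(0.0)
for s in (1,-1):
    q=kinematics.solve_ik(W(-88,yl,150),rot(0,s)); print(s,q)
print(W(-88,yl,150),env.current_time_s())
E
```

```text
cheeks [[ -82.33647884  -16.32258269]
 [ -81.49728546 -102.14019299]]
stop [[-94.42569193 108.51792221]] block [[-95.56646865 -60.22209869]]
arm [[ 101.01841072 -146.51049252]
 [ -34.4465111  -197.79560625]] 0.3619107890794146
blade [[102.2340305  -24.39495087]
 [-22.76295985 -49.06855815]] 0.19488816498291434
[[-9.48963660e-01  3.15385090e-01 -4.65616141e-04]
 [ 3.15385409e-01  9.48963137e-01 -1.00384427e-03]
 [ 1.25255040e-04 -1.09946027e-03 -9.99999388e-01]]
1 [-1.04685450e-01  3.79922579e-01  1.72873742e+00 -4.44089210e-16
  1.03293265e+00 -3.73854503e-02]
-1 None
[494.58625824   7.96212102 168.        ] 1.4667
```

```bash
python3 - <<'E'
from h import *
R=rot(0); y0=-16+16+14
env.move_pose(W(-88,y0,160),R)
env.move_straight(W(-88,y0,38),speed=200)
f0=np.array(env.current_wrist_force()); print(f0,env.current_time_s())
y=y0
print(env.move_straight(W(-88,y0-14-80,38),speed=50,stop_force=18), B(env.current_tcp_pos()), np.array(env.current_wrist_force())-f0)
for k in range(14):
    y=B(env.current_tcp_pos())[0,1]-5
    s=env.move_straight(W(-88,y,38),speed=18,stop_force=17)
    f=np.array(env.current_wrist_force())-f0; print(s,B(env.current_tcp_pos()).round(1),f.round(1))
    if s or np.hypot(*f[:2])>17: break
print(env.current_time_s())
p,d=save('wrist','pics/w1.png'); save('top','pics/top1.png')
E
```

```text
[-0.50386833  0.26964051  0.68201706] 4.5667
False [[-87.95437028 -80.1534374 ]] [1.73788436 2.53506803 1.2952594 ]
False [[-88.  -85.3]] [ 1.5 -0.6  0.1]
False [[-88.  -90.4]] [ 1.5  2.  -0.3]
False [[-88.1 -95.1]] [1.2 5.7 1. ]
False [[-88.1 -99.8]] [1.8 6.  1.8]
False [[ -88.1 -104.5]] [1.9 7.2 1.6]
False [[ -88.1 -109.1]] [2.6 6.  0.7]
False [[ -88.1 -113.8]] [2.2 6.7 2.2]
False [[ -88.1 -118.5]] [2.3 6.  2. ]
False [[ -88.1 -123.1]] [2.  6.9 1. ]
False [[ -88.1 -127.8]] [2.8 6.5 0.4]
True [[ -88.1 -128.5]] [2.4 4.7 2.1]
10.9917
```

View pics/w1.png

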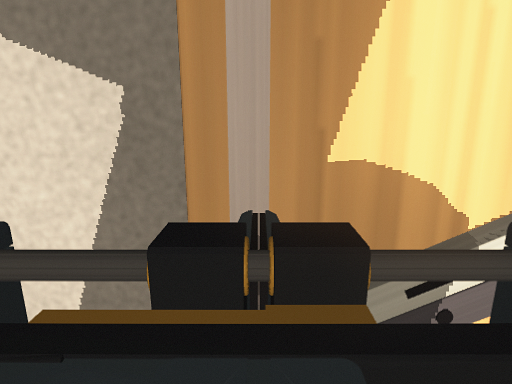

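Blocked by the gripper; the corner shows blade and arm side by side near (450,270). I'll lift and look from the right.

```bash
python3 - <<'E'
from h import *
R=rot(0)
p=env.current_tcp_pos(); y=B(p)[0,1]
env.move_straight(W(-88,y+8,38),speed=80)
env.move_straight(W(-88,y+8,130),speed=250)
env.move_pose(W(0,-290,170),R)
import pickle; pickle.dump(cam('wrist'),open('pics/w2.pkl','wb'))
save('wrist','pics/w2.png'); print(env.current_time_s())
E
```

```text
12.7083
```

View pics/w2.png

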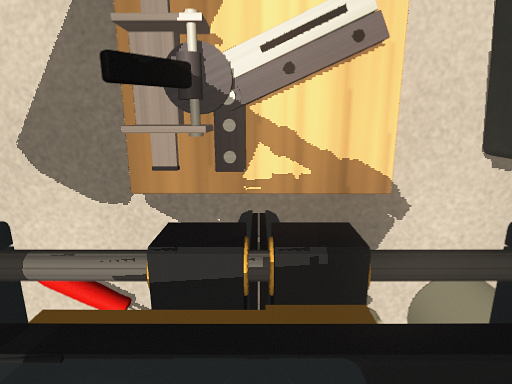

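The picture shows the bright blade lying flush on the dark arm (shared edge from about (233,78) to (378,12), no gap), with the lever raised at (145,68). Next I locate the carriage centre from the cheeks at rows 17 and 129, then press the lever.

```bash
python3 - <<'E'
from h import *
import pickle; C=pickle.load(open('pics/w2.pkl','rb'))
ck=B(onplane(C,[(160,17),(165,129)],75)); print(ck)
print('track right end',B(onplane(C,[(166,169)],26)),'boardcorner',B(onplane(C,[(132,193),(392,192)],18)))
e=B(onplane(C,[(245,105),(388,38)],40)); print('arm right edge ang',np.arctan2(*(e[1]-e[0])[::-1]))
e=B(onplane(C,[(236,77),(378,12)],40)); print('blade/arm ang',np.arctan2(*(e[1]-e[0])[::-1]))
print('disc',B(onplane(C,[(200,82)],52)))
ym=ck[:,1].mean(); xp=-90; R=rot(0)
env.move_pose(W(xp,ym,140),R)
f0=np.array(env.current_wrist_force())
print(env.move_straight(W(xp,ym,70),speed=80,stop_force=20), env.current_tcp_pos()[2]-18-8)
s=env.move_straight(W(xp,ym,58),speed=25,stop_force=14)
print(s, env.current_tcp_pos()[2]-26, np.array(env.current_wrist_force())-f0,env.current_time_s())
E
```

```text
[[ -76.08991681 -150.07842487]
 [ -77.75579802 -233.64569305]]
track right end [[ -93.01732134 -274.42433703]] boardcorner [[-132.21877691 -300.73804787]
 [ 136.71812057 -299.65065129]]
arm right edge ang 0.4239486200386808
blade/arm ang 0.4077169736610527
disc [[ -51.46519652 -194.95314308]]
False 62.27378597670696
True 53.2346292336408 [-3.76962202  1.47833397 19.76364589] 14.7583
```

```bash
python3 - <<'E'
from h import *
y=-264
p=B(env.current_tcp_pos())[0]
env.move_straight(W(p[0],p[1],85),speed=250)
env.move_straight(W(-88,y,85),speed=250)
print(env.move_straight(W(-88,y,38),speed=150,stop_force=15))
f0=np.array(env.current_wrist_force())
print(env.move_straight(W(-88,-40,38),speed=70,stop_force=20),B(env.current_tcp_pos()))
for k in range(14):
    yy=B(env.current_tcp_pos())[0,1]+6
    s=env.move_straight(W(-88,yy,38),speed=25,stop_force=14)
    f=np.array(env.current_wrist_force())-f0
    if s or yy>25: break
print(s,B(env.current_tcp_pos()),f.round(1),env.current_time_s())
y=B(env.current_tcp_pos())[0,1]
env.move_straight(W(-88,y-6,38),speed=80)
env.move_straight(W(-88,y-6,140),speed=250)
env.move_pose(W(20,-60,190),rot(0))
import pickle; pickle.dump(cam('wrist'),open('pics/w3.pkl','wb'))
save('wrist','pics/w3.png'); save('top','pics/top3.png'); print(env.current_time_s())
E
```

```text
False
False [[-87.76169875 -40.07157846]]
True [[-88.02761233  -3.28279463]] [ -1.2 -10.9   5.9] 21.8333
23.325
```

View pics/w3.png

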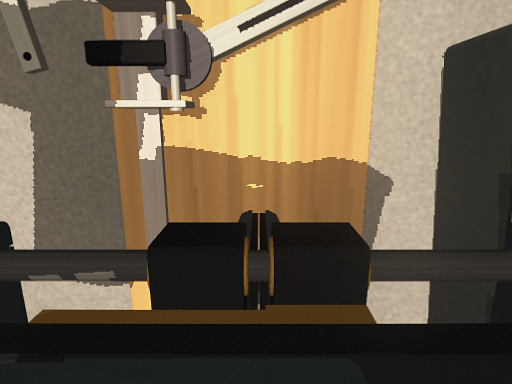

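Lever is level and the gauge sits at the stop. Now a view of blade and brace together.

```bash
python3 - <<'E'
from h import *
env.move_pose(W(20,15,260),rot(0))
import pickle; pickle.dump(cam('wrist'),open('pics/w4.pkl','wb'))
save('wrist','pics/w4.png'); print(env.current_time_s())
E
```

```text
23.8667
```

View pics/w4.png

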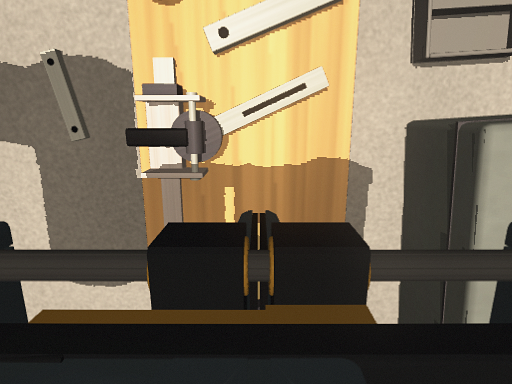

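The blade runs from (222,127) to (325,77). The brace's near end is at (205,27)–(214,52) and its right edge runs to (343,2). I'll fit both.

```bash
python3 - <<'E'
from h import *
import pickle; C=pickle.load(open('pics/w4.pkl','rb'))
def ang(e): return np.arctan2(*(e[1]-e[0])[::-1])
for n,u,z in (('blade L',[(220,118),(322,67)],40),('blade R',[(228,134),(328,86)],40),('brace end',[(205,27),(214,52)],38),('brace R',[(214,52),(343,1)],38),('cheeks',[(165,98),(170,174)],75),('disc',[(197,136)],52)):
    e=B(onplane(C,u,z)); print(n,e.round(1).tolist(),ang(e) if len(e)>1 else '')
C=cam('top'); p=cv2.imread('pics/top3.png')
cv2.imwrite('pics/crop3.png',cv2.resize(p[140:235,165:265],None,fx=6,fy=6,interpolation=cv2.INTER_CUBIC))
g=cv2.cvtColor(p,cv2.COLOR_BGR2HSV); m=cv2.inRange(g,(0,0,100),(180,70,255))
print([ (cv2.minAreaRect(onplane(C,c.reshape(-1,2),38)[:,:2].astype(np.float32)), B(onplane(C,c.reshape(-1,2),38).mean(0))) for c in cv2.findContours(m[140:235,165:265],0,1,offset=(165,140))[0] if cv2.contourArea(c)>120])
E
```

```text
blade L [[-26.4, 79.0], [91.8, 136.1]] 0.4501881855323767
blade R [[-17.2, 60.4], [99.7, 115.4]] 0.4397521512476137
brace end [[-40.9, 178.3], [-31.6, 152.2]] -1.2279177781713164
brace R [[-31.6, 152.2], [112.2, 205.0]] 0.35233395756899605
cheeks [[-80.6, 100.0], [-80.3, 17.9]] -1.5671065905115902
disc [[-52.3, 58.7]] 
[(((478.9537048339844, 15.393253326416016), (103.69186401367188, 110.54094696044922), 89.35303497314453), array([[-113.35362779,   20.44730164]])), (((594.3740234375, 6.69264030456543), (36.522315979003906, 67.33649444580078), 78.35958862304688), array([[ 9.84288222, 20.9101207 ]])), (((621.6209106445312, 85.46295928955078), (135.09788513183594, 25.58963394165039), 20.76643180847168), array([[ 33.47322555, 100.19489024]])), (((628.3150024414062, 180.39511108398438), (160.33705139160156, 29.821212768554688), 17.8020076751709), array([[ 33.85258558, 195.38218363]])), (((687.85791015625, -15.037120819091797), (47.60575485229492, 110.50682067871094), 89.34033966064453), array([[104.60122986,  -2.81825699]])), (((584.7491455078125, 158.4490966796875), (283.7076721191406, 319.27606201171875), 89.5174789428711), array([[  9.89554722, 228.81233887]]))]
```

View pics/crop3.png

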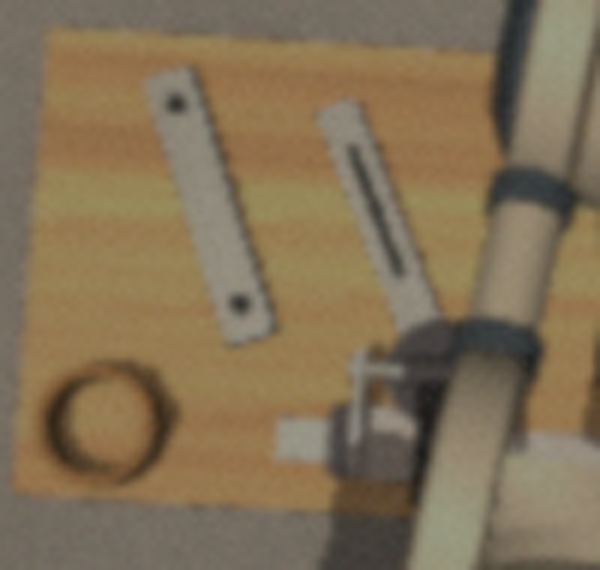

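```bash
python3 - <<'E'
from h import *
import pickle
def fit(C,img,m,z,lo,hi,ylo,yhi):
    v,u=np.nonzero(m); b=B(onplane(C,np.c_[u,v],z)); k=(b[:,0]>lo)&(b[:,0]<hi)&(b[:,1]>ylo)&(b[:,1]<yhi); b=b[k]
    # mid of y-extent per x-slice, robust line through left and right edges
    xs=np.arange(lo+3,hi-3,6); o=[]
    for x in xs:
        s=b[abs(b[:,0]-x)<4,1]
        if len(s)>3: o.append((x,np.percentile(s,2),np.percentile(s,98)))
    o=np.array(o); r=[]
    for c in (1,2):
        l=np.polyfit(o[:,0],o[:,c],1); k=abs(np.polyval(l,o[:,0])-o[:,c])<3; l=np.polyfit(o[k,0],o[k,c],1); r.append((np.arctan(l[0]).round(3),np.polyval(l,20).round(1)))
    return r,len(o)
T=cam('top')
for f,C in (('top0',T),('top1',T),('top3',T),('w2',pickle.load(open('pics/w2.pkl','rb'))),('w4',pickle.load(open('pics/w4.pkl','rb')))):
    p=cv2.imread(f'pics/{f}.png'); g=cv2.cvtColor(p,cv2.COLOR_BGR2HSV)
    bright=cv2.inRange(g,(0,0,110),(180,75,255)); dark=cv2.inRange(g,(0,0,20),(180,110,105))
    if f[0]=='w': bright[215:]=0; dark[215:]=0
    for n,m,a in (('arm',dark,(-15,90,-225,-125)),('blade@arm',bright,(0,90,-195,-100)),('blade@stop',bright,(0,95,60,142))):
        try: print(f,n,fit(C,p,m,40,*a))
        except Exception as e: print(f,n,'-')
E
```

```text
top0 arm ([(np.float64(0.414), np.float64(-193.5)), (np.float64(0.41), np.float64(-166.9))], 17)
top0 blade@arm -
top0 blade@stop -
top1 arm ([(np.float64(0.435), np.float64(-194.6)), (np.float64(0.009), np.float64(-133.3))], 17)
top1 blade@arm ([(np.float64(0.006), np.float64(-149.2)), (np.float64(0.128), np.float64(-128.6))], 13)
top1 blade@stop -
top3 arm -
top3 blade@arm ([(np.float64(0.097), np.float64(-193.6)), (np.float64(0.77), np.float64(-145.2))], 11)
top3 blade@stop ([(np.float64(0.432), np.float64(80.7)), (np.float64(0.414), np.float64(107.5))], 15)
w2 arm ([(np.float64(0.424), np.float64(-198.8)), (np.float64(-0.74), np.float64(-84.1))], 17)
w2 blade@arm ([(np.float64(0.363), np.float64(-193.5)), (np.float64(0.344), np.float64(-145.0))], 14)
w2 blade@stop -
w4 arm -
w4 blade@arm -
w4 blade@stop ([(np.float64(0.428), np.float64(79.7)), (np.float64(0.424), np.float64(105.5))], 15)<stdin>:12: RankWarning: Polyfit may be poorly conditioned
<stdin>:12: RankWarning: Polyfit may be poorly conditioned
```

Arm angle is 0.412–0.424 and the blade at the stop is about 0.425, so it copied well. Now the brace push: open fingers aligned with the blade, moving along the blade's normal.

```bash
python3 - <<'E'
from h import *
a=0.423; u=np.array([np.cos(a),np.sin(a)]); n=np.array([-u[1],u[0]])
bm=np.array([-55,59])+95*u
P=lambda s,t,z: W(*(bm+s*u+t*n),z)     # s along blade, t left of its centre line
br=np.array([33.9,195.4])-bm; print('brace s,t',br@u,br@n)
s0=br@u; t0=br@n+45; R=rot(a)
env.grip(0.6)
env.move_pose(P(s0,t0,120),R)
print(env.move_straight(P(s0,t0,14),speed=120,stop_force=8),env.current_tcp_pos()[2]-18)
f0=np.array(env.current_wrist_force())
nw=np.r_[n[0]*bx+n[1]*by,0]
print(env.move_straight(P(s0-2,t0-17,14),speed=30,stop_force=6))
print(env.move_straight(P(s0-18,66,14),speed=25,stop_force=6))
s1=s0-18
def st():
    q=(B(env.current_tcp_pos())[0]-bm); return q.round(1)@np.c_[u,n]
print(st(),((np.array(env.current_wrist_force())-f0)@nw).round(2))
t=st()[1]; c=0
while t>52 :
    t-=1.0; h=env.move_straight(P(s1,t,14),speed=8,stop_force=3)
    env.pause(0.1); f=(np.array(env.current_wrist_force())-f0)@nw
    print(h,st().round(1),f.round(2))
    if h or f>3.6: break
print(env.current_time_s())
E
```

```text
brace s,t 42.05640291117015 87.88465407026979
False 14.783081196930667
False
False
[24.12540753 66.01503398] 0.69
False [24.1 64.9] 1.39
False [24.1 64. ] 0.42
False [24.1 63. ] 0.9
False [24.1 62. ] 0.14
False [24.1 61. ] 0.32
False [24.1 60. ] 1.26
False [24.1 59. ] 0.64
False [24. 58.] 1.99
True [23.5 57.5] -0.12
33.125
```

```bash
python3 - <<'E'
from h import *
a=0.423; u=np.array([np.cos(a),np.sin(a)]); n=np.array([-u[1],u[0]])
q=B(env.current_tcp_pos())[0]+n*12
env.move_straight(W(*q,14),speed=60); env.move_straight(W(*q,140),speed=250)
env.move_pose(W(20,5,260),rot(0))
import pickle; pickle.dump(cam('wrist'),open('pics/w5.pkl','wb'))
p,d=save('wrist','pics/w5.png'); save('top','pics/top5.png'); print(env.current_time_s())
b=cv2.imread('pics/w5.png')[0:200,100:370]; cv2.imwrite('pics/w5c.png',cv2.resize(b,None,fx=2.9,fy=2.9,interpolation=cv2.INTER_CUBIC))
E
```

```text
35.0583
```

View pics/w5c.png

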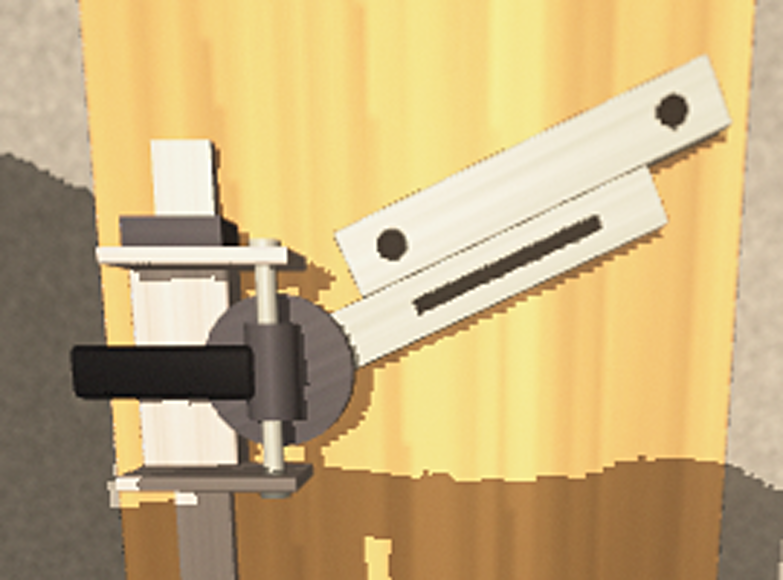

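The crop shows the brace flush on the blade's left edge. The shared line runs from (360,295) to (655,170) with no gap, and the outer edges have equal slopes (0.475). The lever is level and the cheek is against the stop. Handing in.

```bash
python3 -c "
from cell import env
print(env.job_done())"
```

```text
the job is handed in; nothing more can be done
None
```

I handed the job in at about 35 s of the 72 s allowed, and no verdict came back. In the last picture the gauge is locked at the left stop at the old arm's angle (about 0.42 rad, measured before the brace push), with the brace flush on the blade's left edge, about 25–40 mm beyond its midpoint.

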